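Click the loose sockets back into the clip rack

ROBOT

A 6-joint arm with a two-finger parallel gripper is mounted at the origin on a cart in front of the work surface, level with it; the furniture and walls round the work are solid. World frame = base frame: x ahead of the robot, y to its left, z up, the work surface at z = 0. Lengths are in m, angles in rad, forces in N, time in s.
With the tool pointing down it reaches from about 0.35 to 0.775 m from the base axis. Payload 5.5 kg.
Tool frame: the origin (TCP) lies midway between the tips of the shut fingers; the grasp point (between the pads) lies 19 mm behind it; z points along the fingers, y is the line along which they close (so a half turn about z gives the same grasp; the last joint's range is limited). The gripper opens to 85 mm and grips with 20 to 120 N. Pads are 22 mm wide; open, the fingers measure 114 mm over their backs; the gripper's body (76 mm by 85 mm) begins 54 mm behind the grasp point. The pads swing forward as they close: fully open they stand 13 mm farther back than shut.
Start: joints at [1.151, 0.313, 0.046, 1.304, 0, 1.431], TCP at [0.159, 0.553, 0.231] pointing down, gripper open.
Joint ranges: [-2.76, 2.76], [-0.86, 1.69], [-1.03, 1.26], [-2.2, 2.34], [-1.47, 1.5], [-3.14, 3.14]. Speed limits (rad/s): [2.57, 2.57, 3.14, 3.14, 3.14, 3.14].

INTERFACE

Orientations are given as a unit quaternion [w, x, y, z].
In Python, from workcell import telemetry, imaging, env gives the robot as it stands. The module is installed in compiled form; this text tells all that it offers.
- The arm moves only by the tool step_arm, never from a script. Its argument "moves" is a list of rows, each a list of 3 entries, a list of its own where there are three numbers: the shift along the tool's x, y, z in mm, then the turn, a rotation vector about the tool's x, y, z in rad, then the finger opening in mm, from 0 to 85.4. A call has 1 to 8 rows; each row is the pose to reach, as a shift and turn from the pose commanded when the call began, along the tool's axes at that moment; what a row does not reach only later rows make up. A row lasts 1/12 s, in which the tool goes at most 41.7 mm and 7.16 degrees, less where a joint would pass 70% of its speed; a pose out of reach is approached as far as the arm can. A call with a gripper value outside its range is refused whole. The fingers move at their own pace and stop on an object; "grip_force" is the grip in N (left out, the last holds). Time passes only in rows, so rows that repeat a pose let the fingers close. It gives the time, the measured TCP pose, the force, the opening and the grip force at its end, in the units of the state.
- telemetry.get_state(): the state, without advancing time (a new reading comes with each control period).
- imaging.read_camera(name): name is "side" or "top" or "wrist"; returns the picture (384x512x3 uint8, red, green, blue); there is no depth.
- imaging.camera_params(name): a dict with "camera_matrix" (3x3 intrinsics, pixels), "D" ([k1, k2, p1, p2, k3] as OpenCV has them; the pictures are not rectified), "pose" (4x4, takes a point from camera to world coordinates). Camera axes: x right, y up, looking along -z (the intrinsics and any distortion apply to the point x, -y, -z); pixel columns grow to the right and rows downward; lengths in m; the calibration is good to about 2 mm. A picture is of the moment at which its call begins: read the wrist's pose just before it. camera_params takes no time and is no camera call; for the wrist camera it gives the pose at the moment of the call.
- env.hand_in(): hands the job in; it is judged then, once.
The state is a dict: "clock": time; "joint_pos": joint angles; "qvel": joint speeds; "tau": joint torques, N m; "tcp_pos": TCP position; "orientation": TCP orientation; "wrist_force": force on the tool from outside, world axes, zero at the start; "ft_torque": the same for the moment, N m; "finger_gap": finger opening in m; "grip_force": force on a finger pad.
Only numpy, scipy, OpenCV 4.12 (cv2) and the standard library are available. Lean on these libraries where they do the work, as an engineer would, in place of code of your own. Each camera call takes 0.05 s, during which the arm holds its last target. There are 200 camera calls.

TASK

Three sockets have been left standing on the bench. Put each one back into the empty spring clip that fits it, so that the row on the rack runs in size order again, narrowest at the left end, pushing it in from the front until it clicks and stands fully home against the stop behind the clip. Do not tip a socket over, leave the glue bottle, the tweeter and the black tape roll where they are, and finish with all three sockets upright in their clips and let go.

Things in the scene. Friction and masses are not known exactly. Their poses are not given: they have to be found in the camera images.
- rack: Wooden clip rack screwed to the bench, open to the robot. Origin on the bench under the middle of the row; x to its back (push direction), y along the row to its left end, z up. Plywood base 10 mm thick (sockets stand on it), x -85 to +44, y -135 to +135 mm. Backboard x +30 to +42, 60 mm high. End cheeks 50 mm high, x -11 to +31 mm, inner faces at y +-111 mm. Clip axes: x = 0, y = +88, +12, -80 mm.
- rail_mid (a point): Middle of the aluminium rail, 36 mm over the bench, 25 mm behind the row of clip axes; axes as the rack's. Fixed sockets 26 and 34 mm wide fill the clips at rack y = +52 and -32 mm, tops 58 mm over the bench. The empty clips (22, 30, 38 mm sockets) lie between these and the cheeks with 12 mm gaps, too narrow for fingers beside a seated socket. A wooden batten behind each clip ends the push hard.
- clip_small (a point): On the axis of the empty clip for the 22 mm socket, left end of the row, at the height of the base (10 mm over the bench): that socket's origin belongs here. Axes as the rack's. Every clip is a pair of sprung steel jaws, 31 to 41 mm above the bench, that grip the socket's waist; they reach 18 mm in front of the axis at most and open to the front (-x).
- clip_mid (a point): The same for the empty clip of the 30 mm socket, middle of the row. In every clip a socket pushed along +x meets the lips 12 to 23 mm before home, needs roughly 4 to 8 N to pass, then snaps home. Push it from the front, low, below or about the waist, or it tips. It cannot be lowered in from above: its foot is wider than the clip.
- clip_large (a point): The same for the empty clip of the 38 mm socket, right end of the row. At every clip a socket set down with its axis 50 mm in front of the clip's axis (x = -50 mm) stands clear of jaws and neighbours, with room for fingers.
- socket_small: Loose steel socket, standing upright, 22 mm in diameter and 48 mm high, about 0.08 kg, with a waist (14 mm in diameter, from 18 to 34 mm above its foot) and a square hole in the top. Origin: centre of its foot; z up along its axis.
- socket_mid: Loose steel socket, standing upright, 30 mm in diameter and 48 mm high, about 0.13 kg, with a waist (22 mm in diameter, from 18 to 34 mm above its foot) and a square hole in the top. Origin: centre of its foot; z up along its axis.
- socket_large: Loose steel socket, standing upright, 38 mm in diameter and 48 mm high, about 0.19 kg, with a waist (30 mm in diameter, from 18 to 34 mm above its foot) and a square hole in the top. Origin: centre of its foot; z up along its axis.
- glue: Bystander: white glue bottle, standing, 57 mm in diameter, 184 mm high; origin at the centre of its foot.
- tweeter: Bystander: small loudspeaker driver, 76 mm in diameter, 37 mm high; origin at the centre of its underside.
- tape: Bystander: roll of black tape lying flat, 66 mm in diameter, 19 mm high; origin at the centre of its underside.
There are look-alikes about, which are no part of the job. Leave any turquoise look-alike of the socket_mid alone. What is shaped like the socket_large but yellow is not meant.

How it is judged:
At the end, for the whole second after the job is handed in: Each of the three sockets stands in its own clip: its foot's centre within 5 mm of the clip's point on the base, upright within 0.08 rad and at rest (distance between socket_small and clip_small below 0.005 m and angle between each of socket_small, socket_mid, socket_large's own z axis and vertical below 0.08 rad and linear speed of each of socket_small, socket_mid, socket_large below 0.02 m/s and distance between socket_mid and clip_mid below 0.005 m and distance between socket_large and clip_large below 0.005 m); the robot touches nothing.
It fails at once if a socket is tipped over (angle between any of socket_small, socket_mid, socket_large's own z axis and vertical above 0.7 rad).
It fails at once if the glue bottle, the tweeter or the tape roll is moved by more than 3 cm (distance of any of glue, tweeter, tape from where it was at the start of the episode above 0.03 m).
It also fails if it takes over 72 s, if anything falls off the work surface, if the arm or the gripper's body presses on something with over 40 N, if the wrist force passes 120 N, or if a joint passes its speed limit or range.

## Working session

There is one attempt and no reset: what is moved stays moved. The work goes in short steps, Python scripts to look and compute and a tool call to move; the robot and the scene stay as the last step left them, time stands still between calls to the robot, and variables do not carry over. Pictures are saved under pics/ and viewed, at most 13 in all, crops included, and the job is handed in when it is done.

Besides the shell and the picture viewer there is one more tool, called as name([rows], argument=value, ...), one row to a line, values as JSON. step_arm: Moves the arm, as the interface text tells. Its arguments: {"type":"object","properties":{"moves":{"type":"array"},"grip_force":{"type":"number"}},"required":["moves"]}

```bash
mkdir -p pics; python3 - <<'E'
from workcell import telemetry, imaging
import cv2,numpy as np
print(telemetry.get_state())
np.set_printoptions(precision=4,suppress=True)
for n in("top","side","wrist"):
    p=imaging.camera_params(n);print(n,p)
    cv2.imwrite(f"pics/{n}0.png",imaging.read_camera(n)[...,::-1])
E
```

```text
{'clock': 0.0, 'joint_pos': array([1.15140028e+00, 3.14040403e-01, 4.49829795e-02, 1.30362136e+00,
       6.28954099e-06, 1.43120446e+00]), 'qvel': array([-5.01456459e-04,  1.21951140e-03, -9.75084805e-04,  1.18022121e-05,
        2.11305344e-03, -9.32775238e-04]), 'tau': array([ 2.67189507e-04, -4.80622458e+01,  2.98537159e+01,  1.93896191e-02,
       -1.16125989e-04, -1.31726233e-05]), 'tcp_pos': array([0.15858611, 0.55215918, 0.23038777]), 'orientation': array([-2.62678603e-04,  1.39446101e-01,  9.90229215e-01, -9.03836186e-04]), 'wrist_force': array([-0.1325724 , -0.19722762, -0.32077882]), 'ft_torque': array([ 0.01086653, -0.01665824,  0.05481121]), 'grip_force': 0.0, 'finger_gap': 0.08559734590054421}
top {'camera_matrix': array([[431.8425,   0.    , 251.1891],
       [  0.    , 431.8425, 196.3482],
       [  0.    ,   0.    ,   1.    ]]), 'D': array([-0.1544,  0.    ,  0.    ,  0.    ,  0.    ]), 'pose': array([[-0.0264,  0.9889, -0.1462,  0.3364],
       [-0.9993, -0.0302, -0.0236,  0.0026],
       [-0.0277,  0.1454,  0.989 ,  1.5338],
       [ 0.    ,  0.    ,  0.    ,  1.    ]])}
side {'camera_matrix': array([[416.3435,   0.    , 259.2516],
       [  0.    , 416.3435, 192.5139],
       [  0.    ,   0.    ,   1.    ]]), 'D': array([0.0422, 0.    , 0.    , 0.    , 0.    ]), 'pose': array([[-0.8746,  0.2135, -0.4354, -0.0659],
       [-0.4849, -0.3885,  0.7835,  1.1446],
       [-0.0019,  0.8964,  0.4433,  0.6721],
       [ 0.    ,  0.    ,  0.    ,  1.    ]])}
wrist {'camera_matrix': array([[272.8464,   0.    , 259.2392],
       [  0.    , 272.8464, 192.9534],
       [  0.    ,   0.    ,   1.    ]]), 'D': array([0.0079, 0.    , 0.    , 0.    , 0.    ]), 'pose': array([[ 0.2755, -0.9096, -0.3109,  0.0782],
       [ 0.9613,  0.2602,  0.0907,  0.5739],
       [-0.0016, -0.3239,  0.9461,  0.3734],
       [ 0.    ,  0.    ,  0.    ,  1.    ]])}
```

View pics/top0.png

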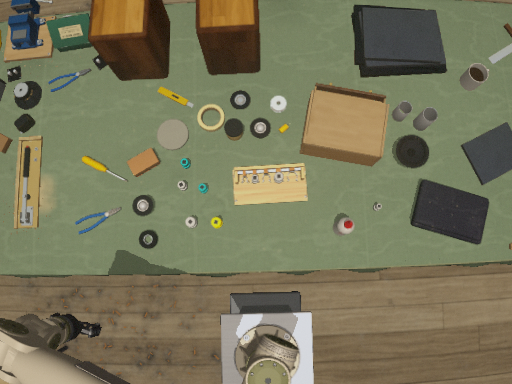

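View pics/side0.png

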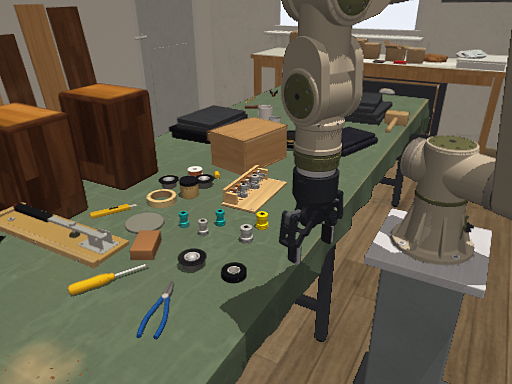

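The top view shows bare-steel sockets at about (182,185), (191,222) and (378,206). The look-alikes are turquoise at (186,163) and (203,187), and yellow at (216,222). The rack is at (270,185) and the glue at (345,226). Next is a close crop to check sizes.

```bash
cat > h.py <<'E'
from workcell import telemetry, imaging
import cv2,numpy as np
np.set_printoptions(precision=4,suppress=True)
def ray(p,u,v):
    q=cv2.undistortPoints(np.array([[[u,v]]],float),p["camera_matrix"],p["D"])[0,0]
    T=p["pose"];return T[:3,3],T[:3,:3]@np.array([q[0],-q[1],-1])
def cast(p,u,v,z):
    o,d=ray(p,u,v);return o+d*(z-o[2])/d[2]
def proj(p,X):
    T=p["pose"];c=T[:3,:3].T@(np.asarray(X,float)-T[:3,3]);c=c*[1,-1,-1]
    return cv2.projectPoints(c.reshape(1,1,3),np.zeros(3),np.zeros(3),p["camera_matrix"],p["D"])[0].ravel()
E
python3 - <<'E'
from h import *
a=cv2.imread("pics/top0.png");b=cv2.imread("pics/side0.png")
def c(i,x,y,w,h,W,H): return cv2.resize(i[y:y+h,x:x+w],(W,H),interpolation=cv2.INTER_CUBIC)
top=np.hstack([c(a,170,150,60,100,180,300),c(a,225,155,90,60,450,300),c(a,362,190,32,60,160,300)])
bot=c(b,160,150,160,60,790,300)
cv2.imwrite("pics/m1.png",np.vstack([top,bot]))
p=imaging.camera_params("top")
for u,v in [(182,185),(191,222),(378,206)]:print(cast(p,u,v,.048))
E
```

```text
[0.6038 0.2807 0.048 ]
[0.4723 0.2495 0.048 ]
[ 0.5085 -0.4032  0.048 ]
```

View pics/m1.png

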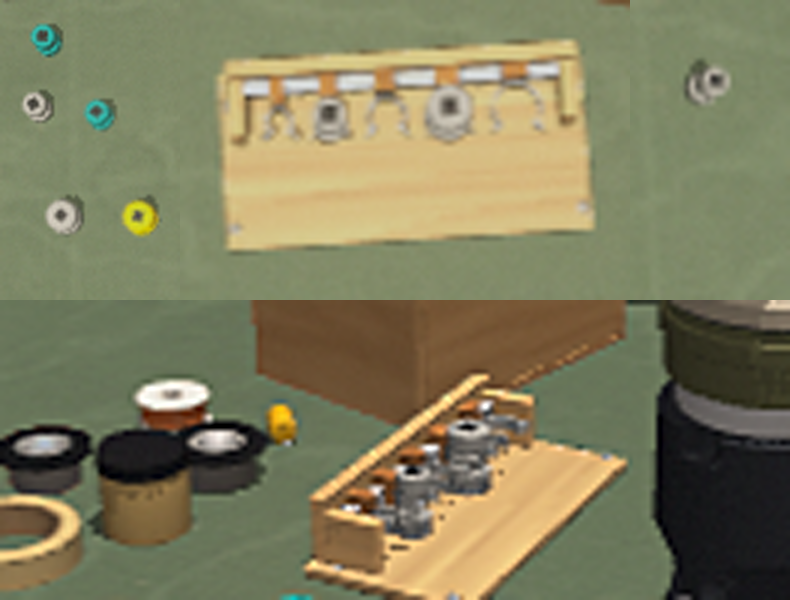

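The crop identifies large at (191,222), mid at (182,185) and small at (378,206), all bare steel. Turquoise and yellow are excluded. Next I measure all three sockets and the rack.

```bash
python3 - <<'E'
from h import *
a=cv2.imread("pics/top0.png");p=imaging.camera_params("top")
hsv=cv2.cvtColor(a,cv2.COLOR_BGR2HSV)
for n,(u,v) in dict(mid=(182,185),large=(191,222),small=(378,206)).items():
    x0,y0=u-12,v-12
    c=hsv[y0:y0+24,x0:x0+24]
    c4=cv2.resize(a[y0:y0+24,x0:x0+24],None,fx=8,fy=8,interpolation=cv2.INTER_CUBIC)
    h4=cv2.cvtColor(c4,cv2.COLOR_BGR2HSV)
    m=((h4[...,1]<45)&(h4[...,2]>110)).astype(np.uint8)
    cs=cv2.findContours(m,0,1)[0];k=max(cs,key=cv2.contourArea)
    (cx,cy),r=cv2.minEnclosingCircle(k)
    U,V=x0+(cx+.5)/8-.5,y0+(cy+.5)/8-.5
    P=cast(p,U,V,.048);print(n,U,V,'rad px',r/8,'diam mm',2*r/8*1000*(p["pose"][2,3]-.04)/431.8, P,'area',cv2.contourArea(k)/64)
# rack wood mask
m=cv2.inRange(hsv,(12,60,120),(30,200,255));s=np.zeros_like(m);s[160:210,228:312]=m[160:210,228:312]
s=cv2.morphologyEx(s,cv2.MORPH_CLOSE,np.ones((9,9)))
k=max(cv2.findContours(s,0,2)[0],key=cv2.contourArea)
print(cv2.minAreaRect(k))
q=cv2.approxPolyDP(k,4,True).reshape(-1,2);print(q.tolist())
for u,v in q: print(cast(p,u,v,.01))
# front edge line fit
pts=[]
for u in range(238,306,2):
    col=s[:,u];v=np.max(np.nonzero(col)[0])+.5;pts.append(cast(p,u,v,.01)[:2])
pts=np.array(pts);f=np.polyfit(pts[:,1],pts[:,0],1);print('front edge x=',f,'yaw',np.arctan(-f[0]),'resid',np.std(pts[:,0]-np.polyval(f,pts[:,1])))
for lab,fn in(('L',np.min),('R',np.max)):
    print(lab,np.array([cast(p,fn(np.nonzero(s[v])[0])+(-.5 if lab=='L' else .5),v,.01)[:2] for v in range(182,200,4)]))
E
```

```text
mid 181.875 185.1875 rad px 5.479020595550537 diam mm 37.90832010849752 [0.6031 0.2811 0.048 ] area 68.453125
large 190.79791069030762 221.99221897125244 rad px 6.446638584136963 diam mm 44.60308823619225 [0.4723 0.2502 0.048 ] area 108.2109375
small 377.4375 206.75 rad px 4.569356441497803 diam mm 31.61452373710577 [ 0.5059 -0.401   0.048 ] area 42.78125
((269.36749267578125, 183.5364990234375), (38.628074645996094, 74.28031921386719), 86.69812774658203)
[[304, 163], [233, 167], [234, 204], [307, 200]]
[ 0.6773 -0.1548  0.01  ]
[0.6707 0.1018 0.01  ]
[0.5359 0.1009 0.01  ]
[ 0.5424 -0.1594  0.01  ]
front edge x= [-0.0324  0.5356] yaw 0.03241632942686795 resid 0.0010308128466065868
L [[0.6157 0.1047]
 [0.6011 0.1049]
 [0.5866 0.1052]
 [0.5721 0.1055]
 [0.5577 0.1058]]
R [[ 0.6075 -0.1606]
 [ 0.5929 -0.1599]
 [ 0.5785 -0.1592]
 [ 0.5639 -0.1622]
 [ 0.5495 -0.1615]]
```

step_arm([
  [[-270,-143,0],[0,0,-0.312],60],
  [[-270,-143,0],[0,0,-0.312],60],
  [[-270,-143,0],[0,0,-0.312],60],
  [[-270,-143,0],[0,0,-0.312],60],
  [[-270,-143,0],[0,0,-0.312],60],
  [[-270,-143,0],[0,0,-0.312],60],
  [[-270,-143,0],[0,0,-0.312],60],
  [[-270,-143,0],[0,0,-0.312],60],
])

```text
clock: 0.82
tcp_pos: [0.3814, 0.3376, 0.2311]
orientation: [0.0, -0.014, 1.0, -0.0]
wrist_force: [-0.2, 0.5, -0.4]
finger_gap: 0.0604
grip_force: 0.0
```

```bash
python3 - <<'E'
from h import *
s=telemetry.get_state();print(s["clock"],s["tcp_pos"],s["orientation"])
from scipy.spatial.transform import Rotation as R
q=s["orientation"];r=R.from_quat([q[1],q[2],q[3],q[0]])
print('rot',r.as_matrix());print('delta tool to large',r.inv().apply(np.array([.472,.250,.15])-s["tcp_pos"]))
p=imaging.camera_params("top");print('glue',cast(p,348,223,.184),cast(p,342,231,0.1),'turq',cast(p,203,187,.048),'yel',cast(p,216,222,.048))
E
```

```text
0.8167 [0.3814 0.3376 0.2311] [ 0.0004 -0.0144  0.9999 -0.0005]
rot [[-0.9996 -0.0288  0.0008]
 [-0.0288  0.9996 -0.0009]
 [-0.0008 -0.001  -1.    ]]
delta tool to large [-0.0879 -0.0901  0.0813]
glue [ 0.4421 -0.2669  0.184 ] [ 0.4227 -0.262   0.1   ] turq [0.5943 0.2062 0.048 ] yel [0.47   0.1622 0.048 ]
```

step_arm([
  [[-88,-90,60],[0,0,0],60],
  [[-88,-90,60],[0,0,0],60],
  [[-88,-90,60],[0,0,0],60],
  [[-88,-90,60],[0,0,0],60],
  [[-88,-90,60],[0,0,0],60],
])

```text
clock: 1.23
tcp_pos: [0.4706, 0.2509, 0.1689]
orientation: [-0.002, -0.014, 1.0, -0.001]
wrist_force: [-0.9, 0.6, 0.6]
finger_gap: 0.0598
grip_force: 0.0
```

```bash
python3 - <<'E'
from h import *
s=telemetry.get_state();print(s["tcp_pos"],abs(s["qvel"]).max())
p=imaging.camera_params("wrist");a=imaging.read_camera("wrist")[...,::-1]
cv2.imwrite("pics/w1.png",a);print(p["pose"])
print(proj(p,[.472,.25,.048]),proj(p,[.472,.25,0]),proj(p,s["tcp_pos"]))
E
```

```text
[0.4706 0.2509 0.1689] 0.06132390597521055
[[-0.0282 -0.9467 -0.3209  0.3873]
 [ 0.9996 -0.0271 -0.0078  0.2471]
 [-0.0013 -0.321   0.9471  0.3121]
 [ 0.      0.      0.      1.    ]]
[260.0417 188.5445] [259.9825 176.139 ] [261.8382 248.4414]
```

View pics/w1.png

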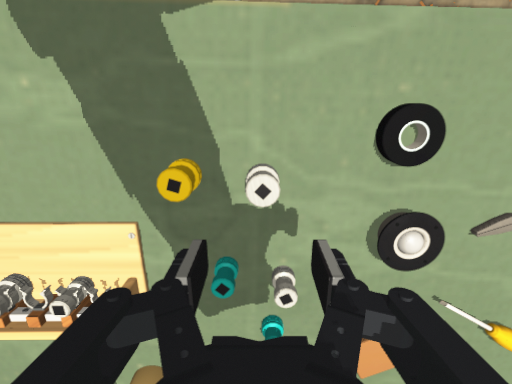

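The wrist view shows the large socket at (263,188), with its hole at (263,191), and the mid at (285,297) beyond a turquoise one. I'll measure both tops from the square holes.

```bash
cat >> h.py <<'E'
from scipy.spatial.transform import Rotation as R
def hole(p,a,u,v,w=10,thr=70,z=.048):
    c=a[v-w:v+w,u-w:u+w].max(2);c=cv2.resize(c,None,fx=8,fy=8,interpolation=cv2.INTER_CUBIC)
    k=max(cv2.findContours((c<thr).astype(np.uint8),0,1)[0],key=cv2.contourArea)
    M=cv2.moments(k);U=u-w+(M['m10']/M['m00']+.5)/8-.5;V=v-w+(M['m01']/M['m00']+.5)/8-.5
    return U,V,cv2.contourArea(k)/64,cast(p,U,V,z)
def tool(target):
    s=telemetry.get_state();q=s["orientation"]
    return 1000*R.from_quat([q[1],q[2],q[3],q[0]]).inv().apply(np.array(target)-s["tcp_pos"])
E
python3 - <<'E'
from h import *
a=cv2.imread("pics/w1.png");p=imaging.camera_params("wrist")
print('large',hole(p,a,263,191));print('mid',hole(p,a,285,298))
L=hole(p,a,263,191)[3]
# bright ring of large
h=cv2.cvtColor(a,cv2.COLOR_BGR2HSV);m=((h[...,1]<40)&(h[...,2]>150)).astype(np.uint8);m[:,:235]=0;m[:,295:]=0;m[:160]=0;m[215:]=0
k=max(cv2.findContours(m,0,1)[0],key=cv2.contourArea);print(cv2.boundingRect(k))
print(tool([L[0],L[1],.010]))
E
```

```text
large (262.3415260716322, 191.1637446224019, 100.484375, array([0.4742, 0.254 , 0.048 ]))
mid (285.54655449690495, 298.84803728203264, 64.3671875, array([0.6073, 0.2859, 0.048 ]))
(246, 166, 34, 42)
[ -5.1123   1.6555 160.0919]
```

step_arm([
  [[-4,1,40],[0,0,0],60],
  [[-4,1,80],[0,0,0],60],
  [[-4,1,120],[0,0,0],60],
  [[-4,1,150],[0,0,0],60],
  [[-4,1,160],[0,0,0],60],
  [[-4,1,160],[0,0,0],60],
  [[-4,1,160],[0,0,0],30],
  [[-4,1,160],[0,0,0],30],
], grip_force=30)

```text
clock: 1.95
tcp_pos: [0.4753, 0.2558, 0.0138]
orientation: [0.002, -0.017, 1.0, 0.001]
wrist_force: [-1.6, 1.1, 5.4]
finger_gap: 0.0364
grip_force: 11.4
```

step_arm([
  [[0,0,0],[0,0,0],30],
  [[0,0,0],[0,0,0],30],
  [[0,0,0],[0,0,0],30],
])

```text
clock: 2.2
tcp_pos: [0.4756, 0.2558, 0.0139]
orientation: [0.002, -0.016, 1.0, 0.001]
wrist_force: [-1.2, 1.6, 7.9]
finger_gap: 0.0364
grip_force: 30.9
```

step_arm([
  [[0,0,-40],[0,0,0],30],
  [[0,0,-80],[0,0,0],30],
  [[0,-10,-120],[0,0,0],30],
  [[-20,-50,-140],[0,0,0],30],
  [[-30,-90,-140],[0,0,0],30],
  [[-40,-130,-140],[0,0,0],30],
  [[-50,-170,-140],[0,0,0],30],
  [[-56,-210,-140],[0,0,0],30],
])

```text
clock: 2.87
tcp_pos: [0.5368, 0.0488, 0.1528]
orientation: [0.002, -0.016, 1.0, -0.0]
wrist_force: [1.3, -0.0, -1.9]
finger_gap: 0.0358
grip_force: 31.0
```

step_arm([
  [[0,-35,0],[0,0,0],30],
  [[0,-68,0],[0,0,0],30],
  [[0,-68,0],[0,0,0],30],
  [[0,-68,0],[0,0,0],30],
  [[0,-68,0],[0,0,0],30],
])

```text
clock: 3.28
tcp_pos: [0.5377, -0.0174, 0.1518]
orientation: [0.0, -0.016, 1.0, 0.0]
wrist_force: [-0.1, 0.4, -1.3]
finger_gap: 0.0365
grip_force: 31.0
```

```bash
python3 - <<'E'
from h import *
s=telemetry.get_state();print(s["tcp_pos"],s["orientation"],s["finger_gap"],abs(s["qvel"]).max())
p=imaging.camera_params("wrist");a=imaging.read_camera("wrist")[...,::-1]
cv2.imwrite("pics/w2.png",a);print(p["pose"]);np.save("w2.npy",p["pose"])
E
```

```text
[ 0.5377 -0.0174  0.1518] [ 0.0003 -0.0157  0.9999  0.0002] 0.03650071330404836 0.030100283907902665
[[-0.032  -0.9454 -0.3245  0.4539]
 [ 0.9995 -0.0301 -0.011  -0.0217]
 [ 0.0006 -0.3246  0.9458  0.2946]
 [ 0.      0.      0.      1.    ]]
```

View pics/w2.png

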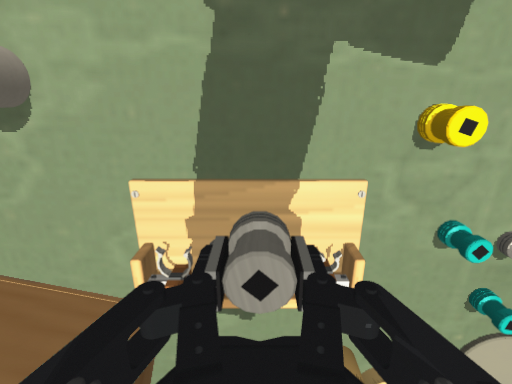

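The wrist view shows the held large socket, its hole at (260,286), and the rack's front edge at row 180 between (130,180) and (368,180). The clips face me. I'll refine the rack pose and the offset in the hand.

```bash
cat > rack.py <<'E'
from h import *
a=cv2.imread("pics/w2.png");p=imaging.camera_params("wrist");p["pose"]=np.load("w2.npy")
g=cv2.cvtColor(a,cv2.COLOR_BGR2HSV)
m=((g[...,0]<30)&(g[...,1]>50)&(g[...,0]>8)).astype(np.uint8)
F=[]
for u in list(range(145,190,3))+list(range(305,360,3)):
    r=np.nonzero(m[165:200,u])[0]
    if len(r):F.append(cast(p,u,165+r[0]-.5,.01)[:2])
F=np.array(F);f=np.polyfit(F[:,1],F[:,0],1);print('front',f,len(F),np.std(F[:,0]-np.polyval(f,F[:,1])))
Lp=[];Rp=[]
for v in range(186,235,4):
    r=np.nonzero(m[v,110:200])[0];Rp.append(cast(p,110+r[0]-.5,v,.01)[:2])
    r=np.nonzero(m[v,330:390])[0];Lp.append(cast(p,330+r[-1]+.5,v,.01)[:2])
Lp=np.median(Lp,0);Rp=np.median(Rp,0);print('L,R',Lp,Rp)
psi=np.arctan(-f[0]);X=np.array([np.cos(psi),np.sin(psi)]);Y=np.array([-X[1],X[0]])
yo=(Lp@Y+Rp@Y)/2
P=np.array([np.polyval(f,0),0]);O=X*(P@X+.085)+Y*yo
print('psi',psi,'width',(Lp-Rp)@Y,'O',O)
for n,y in(('small',.088),('mid',.012),('large',-.08)):print(n,'clip',O+Y*y,'pre',O+Y*y-X*.05)
E
python3 rack.py; python3 - <<'E'
from h import *
a=cv2.imread("pics/w2.png");p=imaging.camera_params("wrist");p["pose"]=np.load("w2.npy")
print(hole(p,a,260,286,w=24,thr=40,z=.186))
E
```

```text
front [-0.0319  0.5344] 34 4.303011459217578e-06
L,R [0.5681 0.1003] [ 0.5763 -0.1607]
psi 0.03184099032139206 width 0.2611753454110888 O [ 0.6204 -0.0287]
small clip [0.6176 0.0593] pre [0.5676 0.0577]
mid clip [ 0.62   -0.0167] pre [ 0.57   -0.0183]
large clip [ 0.6229 -0.1086] pre [ 0.5729 -0.1102]
(259.20416715705744, 285.2849234867766, 531.0390625, array([ 0.5376, -0.019 ,  0.186 ]))
```

```bash
python3 - <<'E'
from h import *
a=cv2.imread("pics/w2.png");p=imaging.camera_params("wrist");p["pose"]=np.load("w2.npy")
for u,v in((130,181),(368,181),(132,250),(364,250)):print(cast(p,u,v,.01),cast(p,u,v,.0))
b=np.vstack([cv2.resize(a[165:215,120:200],(800,500)[:1]+(290,),interpolation=0),cv2.resize(a[165:215,310:390],(800,290),interpolation=0)])
cv2.imwrite("pics/w2c.png",b)
E
```

```text
[ 0.5423 -0.1589  0.01  ] [ 0.5454 -0.1637  0.    ]
[0.5341 0.0992 0.01  ] [0.5369 0.1034 0.    ]
[ 0.6278 -0.1668  0.01  ] [ 0.6339 -0.1719  0.    ]
[0.6191 0.1081 0.01  ] [ 0.6249  0.1127 -0.    ]
```

View pics/w2c.png

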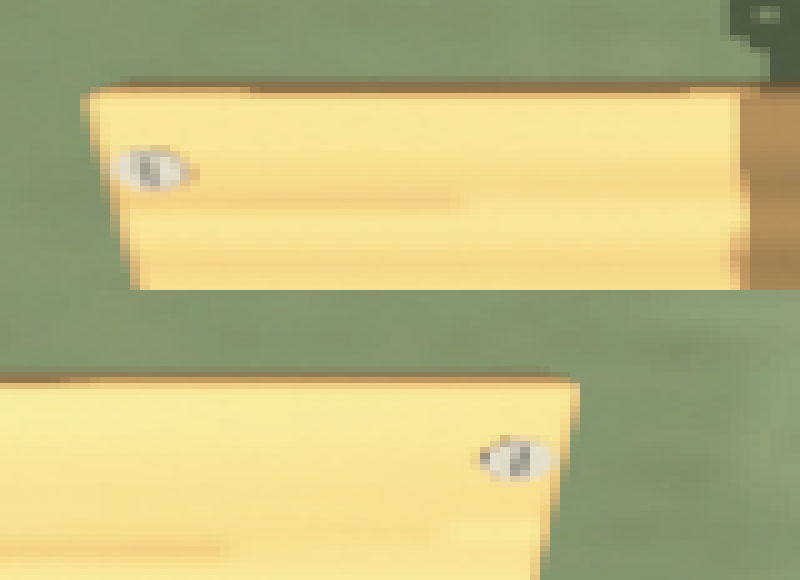

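step_arm([
  [[-10,-38,20],[0,0,0],30],
  [[-22,-72,40],[0,0,0],30],
  [[-33,-92,70],[0,0,0],30],
  [[-33,-92,95],[0,0,0],30],
  [[-33,-92,110],[0,0,0],30],
  [[-33,-92,118],[0,0,0],30],
  [[-33,-92,124],[0,0,0],30],
  [[-33,-92,126],[0,0,0],30],
])

```text
clock: 4.0
tcp_pos: [0.5737, -0.107, 0.025]
orientation: [-0.0, -0.017, 1.0, 0.0]
wrist_force: [0.3, -0.2, -1.6]
finger_gap: 0.0364
grip_force: 31.1
```

step_arm([
  [[0,0,0],[0,0,0],30],
  [[0,0,0],[0,0,0],30],
])

```text
clock: 4.17
tcp_pos: [0.5747, -0.1079, 0.0265]
orientation: [0.001, -0.017, 1.0, -0.0]
wrist_force: [-0.3, -1.2, -1.1]
finger_gap: 0.036
grip_force: 31.1
```

step_arm([
  [[0,0,2],[0,0,0],30],
  [[0,0,3],[0,0,0],30],
  [[0,0,3],[0,0,0],54],
  [[0,0,3],[0,0,0],54],
  [[0,0,3],[0,0,0],54],
  [[0,0,3],[0,0,0],54],
])

```text
clock: 4.67
tcp_pos: [0.5739, -0.1084, 0.0225]
orientation: [0.0, -0.016, 1.0, -0.0]
wrist_force: [-0.0, 0.3, -0.2]
finger_gap: 0.0541
grip_force: 0.0
```

step_arm([
  [[20,0,0],[0,0,0],54],
  [[50,0,-10],[0,0,0],54],
  [[60,0,-40],[0,0,0],20],
  [[60,0,-60],[0,0,0],0],
  [[60,0,-60],[0,0,0],0],
  [[60,0,-60],[0,0,0],0],
  [[60,0,-60],[0,0,0],0],
])

```text
clock: 5.25
tcp_pos: [0.5138, -0.1102, 0.082]
orientation: [0.0, -0.016, 1.0, 0.0]
wrist_force: [-0.0, 0.0, 0.0]
finger_gap: -0.0001
grip_force: 0.0
```

```bash
python3 - <<'E'
from h import *
s=telemetry.get_state();print(s["tcp_pos"],s["orientation"],s["finger_gap"],abs(s["qvel"]).max())
p=imaging.camera_params("wrist");a=imaging.read_camera("wrist")[...,::-1]
cv2.imwrite("pics/w3.png",a);np.save("w3.npy",p["pose"])
E
```

```text
[ 0.5138 -0.1102  0.082 ] [ 0.0001 -0.0161  0.9999  0.    ] -6.994118932024782e-05 0.019044264245717847
```

View pics/w3.png

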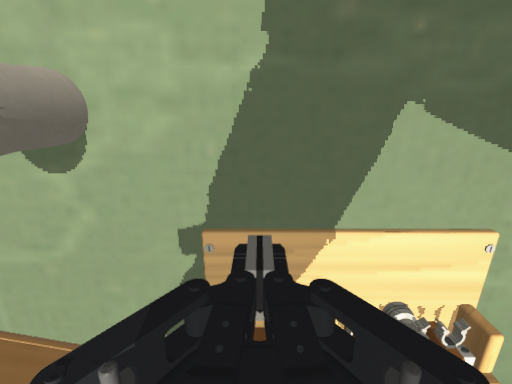

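The wrist view shows closed fingers at about (259,270), the rack's front edge at row 231, and the clips hidden by the hand. I'll cross-check the rack with the fixed sockets in the first top picture, and look at the placed socket from the top and side.

```bash
python3 - <<'E'
from h import *
p=imaging.camera_params("top");a=cv2.imread("pics/top0.png")
A=hole(p,a,255,178,w=5,thr=95,z=.058);B=hole(p,a,279,176,w=5,thr=95,z=.058);print(A,B)
A,B=A[3][:2],B[3][:2];d=A-B;print('spacing',np.linalg.norm(d),'psi',np.arctan2(-d[0],d[1]))
psi=.032;X=np.array([np.cos(psi),np.sin(psi)]);Y=np.array([-X[1],X[0]])
print('O',(A-Y*.052+B+Y*.032)/2)
t=imaging.read_camera("top")[...,::-1];s=imaging.read_camera("side")[...,::-1]
t=cv2.resize(t[145:225,220:320],(500,400),interpolation=cv2.INTER_CUBIC)
ps=imaging.camera_params("side");u,v=proj(ps,[.60,-.05,.04]).astype(int);print(u,v)
s=cv2.resize(s[v-40:v+40,u-30:u+30],(300,400),interpolation=cv2.INTER_CUBIC)
cv2.imwrite("pics/m2.png",np.hstack([t,s]))
E
```

```text
(254.32543995859214, 177.00996376811594, 3.7734375, array([0.6221, 0.0251, 0.058 ])) (278.4497991967871, 175.68210341365463, 2.59375, array([ 0.6242, -0.0589,  0.058 ]))
spacing 0.08402135830080223 psi 0.024677463588650417
O [ 0.6235 -0.0269]
258 181
```

View pics/m2.png

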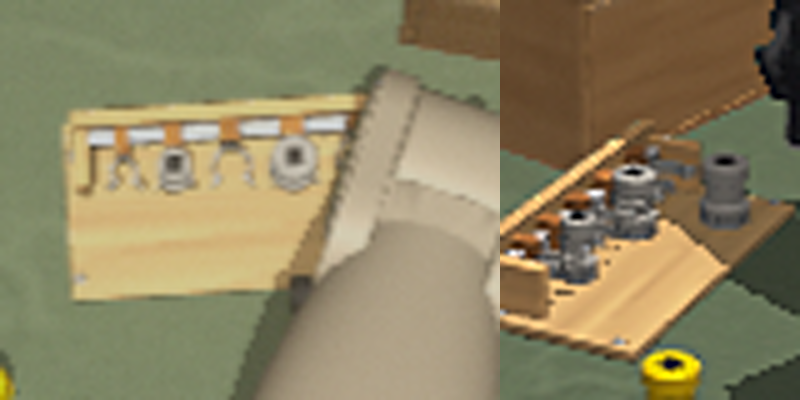

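The top shows the fixed sockets and the empty clips. The side view shows the large socket upright before the right clip. Fixed-socket spacing measures 84.0 mm, so O = (0.6235, -0.0269). Now the vertical closed-finger push.

step_arm([
  [[0,0,40],[0,0,0],0],
  [[0,0,66],[0,0,0],0],
  [[-12,0,66],[0,0,0],0],
  [[-24,0,66],[0,0,0],0],
  [[-30,0,66],[0,0,0],0],
  [[-36,0,66],[0,0,0],0],
  [[-42,0,66],[0,0,0],0],
  [[-46,0,66],[0,0,0],0],
])

```text
clock: 6.07
tcp_pos: [0.5601, -0.1086, 0.0162]
orientation: [-0.0, -0.016, 1.0, 0.0]
wrist_force: [-0.5, -0.2, -0.8]
finger_gap: 0.0001
grip_force: 0.2
```

step_arm([
  [[-4,0,0],[0,0,0],0],
  [[-8,0,0],[0,0,0],0],
  [[-12,0,0],[0,0,0],0],
  [[-16,0,0],[0,0,0],0],
  [[-20,0,0],[0,0,0],0],
  [[-24,0,0],[0,0,0],0],
])

```text
clock: 6.57
tcp_pos: [0.5811, -0.1078, 0.0159]
orientation: [-0.003, -0.016, 1.0, 0.0]
wrist_force: [-8.1, -0.7, 3.3]
finger_gap: 0.0
grip_force: 1.3
```

step_arm([
  [[-3,0,0],[0,0,0],0],
  [[-6,0,0],[0,0,0],0],
  [[-9,0,0],[0,0,0],0],
])

```text
clock: 6.82
tcp_pos: [0.5933, -0.1077, 0.0164]
orientation: [0.0, -0.016, 1.0, 0.0]
wrist_force: [0.2, -0.3, -0.8]
finger_gap: -0.0002
grip_force: 0.0
```

step_arm([
  [[-2,0,0],[0,0,0],0],
  [[-3,0,0],[0,0,0],0],
  [[-4,0,0],[0,0,0],0],
  [[-4,0,0],[0,0,0],0],
])

```text
clock: 7.15
tcp_pos: [0.5958, -0.1075, 0.0162]
orientation: [-0.001, -0.016, 1.0, -0.0]
wrist_force: [-5.1, -0.2, 2.5]
finger_gap: -0.0001
grip_force: 0.8
```

step_arm([
  [[25,0,0],[0,0,0],0],
  [[50,0,-30],[0,0,0],0],
  [[50,0,-70],[0,0,0],20],
  [[40,30,-100],[0,0,0],54],
  [[35,70,-120],[0,0,0],54],
  [[30,110,-140],[0,0,0],54],
  [[25,150,-150],[0,0,0],54],
  [[20,190,-150],[0,0,0],54],
])

```text
clock: 7.82
tcp_pos: [0.5724, 0.0767, 0.1696]
orientation: [0.004, -0.016, 1.0, 0.0]
wrist_force: [1.9, -0.1, -0.2]
finger_gap: 0.0539
grip_force: 0.0
```

step_arm([
  [[0,40,0],[0,0,0],54],
  [[0,80,0],[0,0,0],54],
  [[0,120,0],[0,0,0],54],
  [[0,160,0],[0,0,0],54],
  [[0,200,0],[0,0,0],54],
  [[0,205,0],[0,0,0],54],
  [[0,205,0],[0,0,0],54],
])

```text
clock: 8.4
tcp_pos: [0.5632, 0.2833, 0.1659]
orientation: [0.001, -0.018, 1.0, 0.001]
wrist_force: [-0.4, -0.7, -0.0]
finger_gap: 0.0539
grip_force: 0.0
```

```bash
python3 - <<'E'
from h import *
s=telemetry.get_state();print(s["tcp_pos"],s["orientation"],abs(s["qvel"]).max())
p=imaging.camera_params("wrist");a=np.ascontiguousarray(imaging.read_camera("wrist")[...,::-1])
u,v=proj(p,[.607,.287,.048]).astype(int);print(u,v)
cv2.imwrite("pics/w4.png",a)
h=hole(p,a,u,v,w=12);print(h,tool([h[3][0],h[3][1],.012]))
E
```

```text
[0.5632 0.2833 0.1659] [ 0.0005 -0.0185  0.9998  0.0005] 0.06038188177734249
262 227
(np.float64(258.8983541787861), np.float64(227.28878223773512), 107.4375, array([0.6072, 0.2831, 0.048 ])) [-43.8321   0.2091 153.8891]
```

View pics/w4.png

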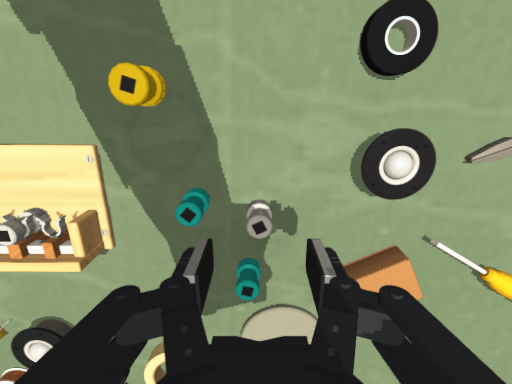

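The mid socket is at (259,227). A turquoise one stands 70 mm to its left at (192,208) and another beyond at (247,280). Fingers at 54 mm clear both.

step_arm([
  [[-30,1,30],[0,0,0],54],
  [[-44,1,65],[0,0,0],54],
  [[-44,1,100],[0,0,0],54],
  [[-44,1,130],[0,0,0],54],
  [[-44,1,148],[0,0,0],54],
  [[-44,1,154],[0,0,0],54],
  [[-44,1,154],[0,0,0],22],
  [[-44,1,154],[0,0,0],22],
])

```text
clock: 9.12
tcp_pos: [0.6083, 0.2816, 0.013]
orientation: [0.001, -0.015, 1.0, 0.0]
wrist_force: [-0.3, 0.3, 0.7]
finger_gap: 0.0305
grip_force: 0.2
```

step_arm([
  [[0,0,0],[0,0,0],22],
  [[0,0,0],[0,0,0],22],
  [[0,0,0],[0,0,0],22],
  [[0,0,0],[0,0,0],22],
])

```text
clock: 9.45
tcp_pos: [0.608, 0.2828, 0.0132]
orientation: [0.001, -0.016, 1.0, 0.0]
wrist_force: [0.5, 0.6, 0.7]
finger_gap: 0.028
grip_force: 29.8
```

step_arm([
  [[0,0,-40],[0,0,0],22],
  [[0,0,-80],[0,0,0],22],
  [[10,-20,-110],[0,0,0],22],
  [[20,-60,-110],[0,0,0],22],
  [[30,-100,-110],[0,0,0],22],
  [[40,-140,-110],[0,0,0],22],
  [[44,-180,-110],[0,0,0],22],
  [[44,-220,-110],[0,0,0],22],
])

```text
clock: 10.12
tcp_pos: [0.5691, 0.06, 0.1228]
orientation: [0.0, -0.017, 1.0, 0.0]
wrist_force: [1.3, -0.4, -0.8]
finger_gap: 0.0281
grip_force: 30.0
```

step_arm([
  [[0,-40,0],[0,0,0],22],
  [[0,-70,0],[0,0,0],22],
  [[0,-78,25],[0,0,0],22],
  [[0,-78,50],[0,0,0],22],
  [[0,-78,75],[0,0,0],22],
  [[0,-78,90],[0,0,0],22],
  [[0,-78,96],[0,0,0],22],
  [[0,-78,96],[0,0,0],22],
])

```text
clock: 10.78
tcp_pos: [0.5719, -0.0165, 0.0248]
orientation: [-0.001, -0.016, 1.0, 0.0]
wrist_force: [-0.5, -0.9, -1.8]
finger_gap: 0.0285
grip_force: 30.1
```

step_arm([
  [[0,0,0],[0,0,0],22],
  [[0,0,0],[0,0,0],22],
])

```text
clock: 10.95
tcp_pos: [0.5742, -0.0167, 0.0275]
orientation: [0.001, -0.016, 1.0, -0.0]
wrist_force: [-0.1, 0.1, -1.5]
finger_gap: 0.0279
grip_force: 30.0
```

step_arm([
  [[0,0,2],[0,0,0],22],
  [[0,0,4],[0,0,0],22],
  [[0,0,4],[0,0,0],22],
  [[0,0,4],[0,0,0],46],
  [[0,0,4],[0,0,0],46],
  [[0,0,4],[0,0,0],46],
  [[0,0,4],[0,0,0],46],
])

```text
clock: 11.53
tcp_pos: [0.5729, -0.0167, 0.0219]
orientation: [-0.0, -0.016, 1.0, 0.0]
wrist_force: [0.3, 0.0, -0.5]
finger_gap: 0.0459
grip_force: 0.0
```

step_arm([
  [[20,0,0],[0,0,0],46],
  [[50,0,0],[0,0,0],46],
  [[60,0,0],[0,0,0],20],
  [[60,0,0],[0,0,0],0],
  [[60,0,0],[0,0,0],0],
  [[60,0,0],[0,0,0],0],
  [[60,0,4],[0,0,0],0],
])

```text
clock: 12.12
tcp_pos: [0.5153, -0.019, 0.0188]
orientation: [0.002, -0.016, 1.0, -0.0]
wrist_force: [0.1, 0.1, 0.4]
finger_gap: 0.0002
grip_force: 0.0
```

```bash
cat > rk.py <<'E'
from h import *
O=np.array([.6235,-.0269]);psi=.031;X=np.array([np.cos(psi),np.sin(psi)]);Y=np.array([-X[1],X[0]])
def rk(P):d=np.array(P)[:2]-O;return 1000*np.array([d@X,d@Y])
E
python3 - <<'E'
from rk import *
s=telemetry.get_state();print(s["tcp_pos"],rk(s["tcp_pos"]),s["finger_gap"],s["wrist_force"])
E
```

```text
[ 0.5153 -0.019   0.0188] [-107.9485   11.2672] 0.00021565704338916985 [0.0953 0.1044 0.4306]
```

step_arm([
  [[-14,1,2],[0,0,0],0],
  [[-26,1,2],[0,0,0],0],
  [[-32,1,2],[0,0,0],0],
  [[-38,1,2],[0,0,0],0],
  [[-44,1,2],[0,0,0],0],
  [[-49,1,2],[0,0,0],0],
  [[-53,1,2],[0,0,0],0],
  [[-57,1,2],[0,0,0],0],
])

```text
clock: 12.78
tcp_pos: [0.5701, -0.0158, 0.0159]
orientation: [-0.0, -0.016, 1.0, 0.0]
wrist_force: [0.0, 0.4, -0.3]
finger_gap: -0.0001
grip_force: 0.2
```

step_arm([
  [[-4,0,0],[0,0,0],0],
  [[-8,0,0],[0,0,0],0],
  [[-12,0,0],[0,0,0],0],
  [[-15,0,0],[0,0,0],0],
])

```text
clock: 13.12
tcp_pos: [0.5828, -0.0154, 0.0156]
orientation: [-0.002, -0.016, 1.0, -0.0]
wrist_force: [-8.5, -1.9, 4.8]
finger_gap: -0.0002
grip_force: 1.9
```

step_arm([
  [[-3,0,0],[0,0,0],0],
  [[-6,0,0],[0,0,0],0],
  [[-8,0,0],[0,0,0],0],
  [[-8,0,0],[0,0,0],0],
])

```text
clock: 13.45
tcp_pos: [0.594, -0.0151, 0.0162]
orientation: [0.001, -0.016, 1.0, 0.0]
wrist_force: [0.2, -0.3, 0.8]
finger_gap: 0.0002
grip_force: 0.0
```

step_arm([
  [[-2,0,0],[0,0,0],0],
  [[-3,0,0],[0,0,0],0],
  [[-4,0,0],[0,0,0],0],
  [[-4,0,0],[0,0,0],0],
])

```text
clock: 13.78
tcp_pos: [0.5968, -0.0149, 0.016]
orientation: [-0.0, -0.016, 1.0, 0.0]
wrist_force: [-1.4, -0.3, 1.1]
finger_gap: 0.0
grip_force: 0.2
```

step_arm([
  [[25,0,0],[0,0,0],0],
  [[45,0,-35],[0,0,0],0],
  [[40,0,-75],[0,0,0],20],
  [[20,-30,-110],[0,0,0],46],
  [[15,-65,-130],[0,0,0],46],
  [[15,-103,-140],[0,0,0],46],
  [[15,-143,-150],[0,0,0],46],
  [[15,-183,-150],[0,0,0],46],
])

```text
clock: 14.45
tcp_pos: [0.5895, -0.1984, 0.1692]
orientation: [0.003, -0.017, 1.0, -0.001]
wrist_force: [1.5, 0.3, 0.5]
finger_gap: 0.0458
grip_force: 0.0
```

step_arm([
  [[0,-40,0],[0,0,0],46],
  [[10,-80,0],[0,0,0],46],
  [[25,-118,0],[0,0,0],46],
  [[45,-150,0],[0,0,0],46],
  [[65,-180,0],[0,0,0],46],
  [[80,-197,0],[0,0,0],46],
  [[80,-197,0],[0,0,0],46],
  [[80,-197,0],[0,0,0],46],
])

```text
clock: 15.12
tcp_pos: [0.5134, -0.3972, 0.1658]
orientation: [0.0, -0.015, 1.0, 0.0]
wrist_force: [0.0, 0.4, 1.1]
finger_gap: 0.0459
grip_force: 0.0
```

```bash
python3 - <<'E'
from h import *
s=telemetry.get_state();print(s["tcp_pos"],s["orientation"],abs(s["qvel"]).max())
p=imaging.camera_params("wrist");a=np.ascontiguousarray(imaging.read_camera("wrist")[...,::-1])
u,v=proj(p,[.507,-.403,.048]).astype(int);print(u,v)
cv2.imwrite("pics/w5.png",a)
h=hole(p,a,u,v,w=12);print(h,tool([h[3][0],h[3][1],.012]))
p=imaging.camera_params("top");t=imaging.read_camera("top")[...,::-1]
cv2.imwrite("pics/top5.png",t)
cv2.imwrite("pics/m5.png",np.hstack([cv2.resize(a[v-60:v+60,u-60:u+60],(360,360)),cv2.resize(t[150:210,225:315],(440,360),interpolation=cv2.INTER_CUBIC)]))
E
```

```text
[ 0.5134 -0.3972  0.1658] [ 0.0002 -0.0146  0.9999  0.0002] 0.04510740054925476
255 181
(np.float64(250.58540452081417), np.float64(183.27549350516517), 50.921875, array([ 0.509 , -0.4075,  0.048 ])) [  5.5024 -11.309  153.8514]
```

View pics/m5.png

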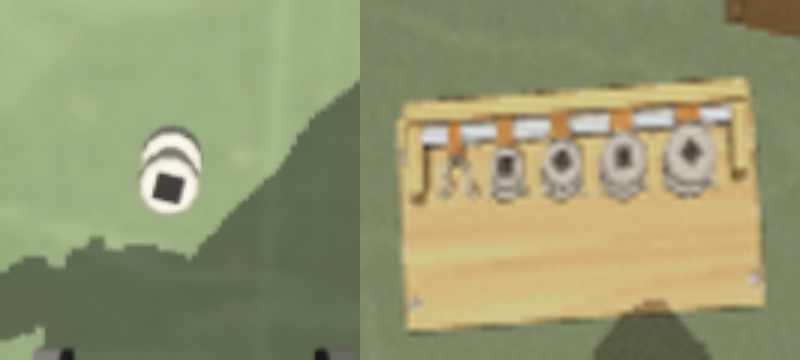

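The crop shows the small socket clear, hole at about (251,183). The top view shows mid and large seated in line with the fixed sockets. Now the small one.

step_arm([
  [[5,-11,35],[0,0,0],46],
  [[5,-11,75],[0,0,0],46],
  [[5,-11,110],[0,0,0],46],
  [[5,-11,135],[0,0,0],46],
  [[5,-11,149],[0,0,0],46],
  [[5,-11,154],[0,0,0],46],
  [[5,-11,154],[0,0,0],14],
  [[5,-11,154],[0,0,0],14],
])

```text
clock: 15.88
tcp_pos: [0.5107, -0.4066, 0.0128]
orientation: [0.0, -0.017, 1.0, -0.0]
wrist_force: [-0.4, -0.3, 0.8]
finger_gap: 0.0225
grip_force: 0.7
```

step_arm([
  [[0,0,0],[0,0,0],14],
  [[0,0,0],[0,0,0],14],
  [[0,0,0],[0,0,0],14],
  [[0,0,0],[0,0,0],14],
])

```text
clock: 16.22
tcp_pos: [0.51, -0.4076, 0.013]
orientation: [0.001, -0.016, 1.0, -0.001]
wrist_force: [-0.6, 0.1, 2.2]
finger_gap: 0.0203
grip_force: 29.7
```

step_arm([
  [[0,0,-40],[0,0,0],14],
  [[0,0,-80],[0,0,0],14],
  [[-30,0,-105],[0,0,0],14],
  [[-60,20,-120],[0,0,0],14],
  [[-75,55,-130],[0,0,0],14],
  [[-75,95,-130],[0,0,0],14],
  [[-75,135,-130],[0,0,0],14],
  [[-75,175,-130],[0,0,0],14],
])

```text
clock: 16.88
tcp_pos: [0.579, -0.2284, 0.1424]
orientation: [0.001, -0.016, 1.0, -0.0]
wrist_force: [0.5, -0.1, -0.5]
finger_gap: 0.0203
grip_force: 29.6
```

step_arm([
  [[0,40,0],[0,0,0],14],
  [[0,80,0],[0,0,0],14],
  [[0,120,0],[0,0,0],14],
  [[0,160,0],[0,0,0],14],
  [[0,200,0],[0,0,0],14],
  [[0,240,0],[0,0,0],14],
  [[0,275,0],[0,0,0],14],
  [[0,290,0],[0,0,0],14],
])

```text
clock: 17.55
tcp_pos: [0.5688, 0.0642, 0.1425]
orientation: [0.0, -0.018, 1.0, 0.001]
wrist_force: [0.8, -0.7, -1.5]
finger_gap: 0.0201
grip_force: 29.7
```

step_arm([
  [[0,0,0],[0,0,0],14],
  [[0,0,35],[0,0,0],14],
  [[0,0,70],[0,0,0],14],
  [[0,0,95],[0,0,0],14],
  [[0,0,108],[0,0,0],14],
  [[0,0,113],[0,0,0],14],
  [[0,0,113],[0,0,0],14],
  [[0,0,113],[0,0,0],14],
])

```text
clock: 18.22
tcp_pos: [0.5702, 0.0594, 0.0297]
orientation: [0.001, -0.016, 1.0, -0.0]
wrist_force: [-0.1, -0.3, -0.7]
finger_gap: 0.0205
grip_force: 29.7
```

```bash
python3 - <<'E'
from rk import *
s=telemetry.get_state();print(s["tcp_pos"],rk(s["tcp_pos"]),s["finger_gap"],s["wrist_force"])
E
```

```text
[0.5702 0.0594 0.0297] [-50.5781  87.9491] 0.020548335989744197 [-0.0887 -0.3487 -0.7301]
```

Aligned. Lower 6.5 mm, release, retreat and close.

step_arm([
  [[0,0,3],[0,0,0],14],
  [[0,0,6],[0,0,0],14],
  [[0,0,7],[0,0,0],14],
  [[0,0,7],[0,0,0],14],
  [[0,0,7],[0,0,0],38],
  [[0,0,7],[0,0,0],38],
  [[0,0,7],[0,0,0],38],
  [[0,0,7],[0,0,0],38],
])

```text
clock: 18.88
tcp_pos: [0.5694, 0.0602, 0.0219]
orientation: [-0.0, -0.016, 1.0, 0.0]
wrist_force: [-0.2, -0.2, -0.9]
finger_gap: 0.038
grip_force: 0.0
```

step_arm([
  [[20,0,0],[0,0,0],38],
  [[45,0,0],[0,0,0],38],
  [[58,0,2],[0,0,0],20],
  [[58,0,6],[0,0,0],0],
  [[58,0,6],[0,0,0],0],
  [[58,0,6],[0,0,0],0],
  [[58,0,6],[0,0,0],0],
])

```text
clock: 19.47
tcp_pos: [0.513, 0.0582, 0.0162]
orientation: [0.001, -0.016, 1.0, 0.0]
wrist_force: [0.0, 0.1, -0.1]
finger_gap: 0.0004
grip_force: 0.0
```

```bash
python3 - <<'E'
from rk import *
s=telemetry.get_state();print(s["tcp_pos"],rk(s["tcp_pos"]),s["finger_gap"],s["wrist_force"])
E
```

```text
[0.513  0.0582 0.0162] [-107.7938   88.4579] 0.0004201471709469015 [ 0.0107  0.097  -0.146 ]
```

step_arm([
  [[-15,0,0],[0,0,0],0],
  [[-28,0,0],[0,0,0],0],
  [[-35,0,0],[0,0,0],0],
  [[-41,0,0],[0,0,0],0],
  [[-47,0,0],[0,0,0],0],
  [[-52,0,0],[0,0,0],0],
  [[-56,0,0],[0,0,0],0],
  [[-60,0,0],[0,0,0],0],
])

```text
clock: 20.13
tcp_pos: [0.5716, 0.0602, 0.0158]
orientation: [-0.0, -0.016, 1.0, 0.0]
wrist_force: [-0.2, 0.5, -0.2]
finger_gap: -0.0002
grip_force: 0.2
```

step_arm([
  [[-4,0,0],[0,0,0],0],
  [[-8,0,0],[0,0,0],0],
  [[-11,0,0],[0,0,0],0],
  [[-14,0,0],[0,0,0],0],
])

```text
clock: 20.47
tcp_pos: [0.5855, 0.0606, 0.0159]
orientation: [-0.0, -0.016, 1.0, -0.0]
wrist_force: [-3.0, -0.9, 1.1]
finger_gap: 0.0001
grip_force: 1.0
```

step_arm([
  [[-2,0,0],[0,0,0],0],
  [[-4,0,0],[0,0,0],0],
  [[-4,0,0],[0,0,0],0],
])

```text
clock: 20.72
tcp_pos: [0.5878, 0.0606, 0.0156]
orientation: [-0.002, -0.016, 1.0, -0.0]
wrist_force: [-5.2, -1.5, 1.9]
finger_gap: 0.0001
grip_force: 1.5
```

step_arm([
  [[-2,0,0],[0,0,0],0],
  [[-4,0,0],[0,0,0],0],
  [[-4,0,0],[0,0,0],0],
])

```text
clock: 20.97
tcp_pos: [0.5917, 0.0607, 0.0155]
orientation: [-0.002, -0.016, 1.0, -0.0]
wrist_force: [-3.9, -0.6, 1.2]
finger_gap: 0.0001
grip_force: 1.4
```

step_arm([
  [[-1,0,0],[0,0,0],0],
  [[-2,0,0],[0,0,0],0],
  [[-2,0,0],[0,0,0],0],
])

```text
clock: 21.22
tcp_pos: [0.5968, 0.061, 0.0162]
orientation: [0.001, -0.016, 1.0, 0.0]
wrist_force: [-0.1, 0.1, 0.8]
finger_gap: 0.0001
grip_force: 0.2
```

It snapped in. Retreat upward and look.

step_arm([
  [[25,0,0],[0,0,0],0],
  [[60,0,-10],[0,0,0],0],
  [[100,0,-40],[0,0,0],0],
  [[130,20,-75],[0,0,0],0],
  [[140,60,-100],[0,0,0],0],
  [[140,100,-110],[0,0,0],0],
  [[140,140,-110],[0,0,0],0],
  [[140,170,-110],[0,0,0],0],
])

```text
clock: 21.88
tcp_pos: [0.4519, 0.2252, 0.1288]
orientation: [0.003, -0.015, 1.0, 0.001]
wrist_force: [1.1, 0.2, -0.2]
finger_gap: 0.0003
grip_force: 0.0
```

```bash
python3 - <<'E'
from rk import *
p=imaging.camera_params("top");t=np.ascontiguousarray(imaging.read_camera("top")[...,::-1]);s=imaging.read_camera("side")[...,::-1]
for n,y in(('s',88),('f26',52),('m',12),('f34',-32),('l',-80)):
    P=O+Y*y/1000;u,v=np.round(proj(p,[P[0],P[1],.058])).astype(int)
    try:
        h=hole(p,t,u,v,w=5,thr=95,z=.058);print(n,rk(h[3]),y,h[2])
    except Exception as e:print(n,e)
t=cv2.resize(t[150:210,225:315],(450,400),interpolation=cv2.INTER_CUBIC)
s=cv2.resize(s[141:221,223:293],(350,400),interpolation=cv2.INTER_CUBIC)
cv2.imwrite("pics/m6.png",np.hstack([t,s]))
E
```

```text
s [ 0.2293 87.9578] 88 1.3828125
f26 [ 0.2895 51.9198] 52 3.875
m [ 0.704  12.1228] 12 3.46875
f34 [ -0.3701 -32.0394] -32 2.7578125
l [ -0.0283 -79.8307] -80 3.6015625
```

View pics/m6.png

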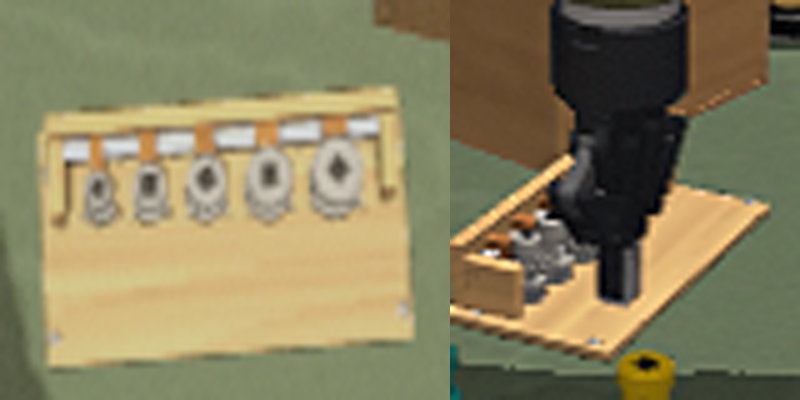

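The top view shows all five sockets in line, each hole within 1 mm of its clip axis, upright and seated. The robot is clear of everything, so I'm handing in.

```bash
python3 -c "
from workcell import env
print(env.hand_in())"
```

```text
the job is handed in; nothing more can be done
None
```

The job is handed in, with no verdict returned: all three sockets snapped into their own clips, the top camera put each within about 1 mm of its clip axis, and the arm was clear of everything at about 22 s of the 72 s allowed.

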